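# Take the left-hand nut off the turntable spindle

## Task

The round aluminium nut on the display turntable's spindle has a left-hand thread: turn it clockwise (seen from above), letting it climb its thread by feel without forcing it, and lift it off once its engraved line has come round to the broken line engraved on the platter, where it is free. Set it down flat in the middle of the grey tray with its engraved face up, without dropping it, and leave the lenses and everything else where they are.

Things in the scene. Friction and masses are not known exactly. Their poses are not given: they have to be found in the camera images.
- turntable: Locked display turntable, fixed: white platter 270 mm across, top at z = 34 mm, with an aluminium boss (42 mm across, top at 58 mm) and steel spindle in its middle. Origin: underside centre. x axis points along the unbroken engraved line, z up. Three lenses stand around the spindle, leaving a clear circle about 65 mm in radius round its axis.
- spindle_top (a point): Top of the steel spindle, on its axis, 87 mm above the turntable's underside. Two-start left-hand thread: going clockwise it first runs level, then climbs 8 to 9 mm in all. Where the climb begins is not marked and differs by up to 0.4 rad, so follow it by feel. Up-and-down play 1.5 to 2 mm.
- free_mark (a point): Middle of the broken line engraved on the platter, 48 mm from the spindle axis, 2.95 rad clockwise of the unbroken line. With the nut's line here its two lugs are out of the thread; the nut then lifts straight off by 30 mm. Turning up to 0.2 rad past does no harm.
- nut: Round knurled aluminium nut, 46 mm across, 24 mm high, about 70 g, open ring (bore 28 mm, about 1.2 mm sideways play on the spindle). Origin: underside centre, z up. x points along its engraved line. Screwed home its underside is 61 mm above the turntable's and its line 0.44 to 0.66 rad clockwise of the unbroken line. The thread is spoiled by over 12 N, up, down or sideways.
- nut_line (a point): Engraved radial line on the nut's top face: its middle, 18.6 mm from the nut's axis and 24 mm above its underside.
- tray: Fixed open grey tray, 160 by 160 mm outside, 22 mm high, wall 4 mm, floor about 4 mm thick. Origin: underside centre, z up.
- lens0: Black camera lens 58 mm across, 46 mm high, standing on the platter about 102 mm from the spindle. Origin: underside centre. Leave it alone.
- lens1: Black camera lens 58 mm across, 50 mm high, standing on the platter about 102 mm from the spindle. Origin: underside centre. Leave it alone.
- lens2: Black camera lens 58 mm across, 54 mm high, standing on the platter about 102 mm from the spindle. Origin: underside centre. Leave it alone.
- blower: Red silicone air blower standing upright, 58 mm across, 105 mm high. Origin: underside centre. Leave it alone.
- battery_box: White plastic battery box, 60 by 90 by 28 mm high. Origin: underside centre. Leave it alone.
- qr_plate: Aluminium quick-release plate lying flat, 50 by 38 by 9 mm. Origin: underside centre. Leave it alone.
- filter_case: Flat round grey filter case, 76 mm across, 16 mm high. Origin: underside centre. Leave it alone.
Mind the look-alikes: they are no part of the job. Leave any orange look-alike of the nut alone.

How it is judged:
By the outcome, as a careful person would: the job done as asked, in the order asked, and still so for the second after the job is handed in, with the robot touching nothing.
It also fails if it takes over 72 s, if anything falls off the work surface, if the arm or the gripper's body presses on something with over 40 N, if the wrist force passes 120 N, or if a joint passes its speed limit or range.

## Robot

A 6-joint arm with a two-finger parallel gripper is mounted at the origin on the work surface. World frame = base frame: x ahead of the robot, y to its left, z up, the work surface at z = 0. Lengths are in m, angles in rad, forces in N, time in s.
With the tool pointing down it reaches from about 0.35 to 0.975 m from the base axis. Payload 4.9 kg.
Tool frame: the origin (TCP) lies midway between the tips of the shut fingers; the grasp point (between the pads) lies 19 mm behind it; z points along the fingers, y is the line along which they close (so a half turn about z gives the same grasp; the last joint's range is limited). The gripper opens to 85 mm and grips with 20 to 120 N. Pads are 22 mm wide; open, the fingers measure 114 mm over their backs; the gripper's body (76 mm by 85 mm) begins 54 mm behind the grasp point. The pads swing forward as they close: fully open they stand 13 mm farther back than shut.
Start: joints at [1.069, 0.053, 1.613, -0, 1.476, -0.119], TCP at [0.233, 0.58, 0.231] pointing down, gripper open.
Joint ranges: [-3.01, 3.01], [-1.01, 2.22], [0.06, 2.58], [-1.02, 4.17], [0.09, 2.62], [-3.14, 3.14]. Speed limits (rad/s): [2.57, 2.57, 3.14, 3.14, 3.14, 3.14].

## Interface

Orientations are given as a unit quaternion [w, x, y, z].
In Python, from plant import state, grab_frame, job_done, cut_out, place_of gives the robot as it stands.
- The arm moves only by the tool jog_arm, never from a script. Its argument "motion" is text: rows parted by semicolons, each of 7 numbers parted by spaces: the opening in per cent of the stroke, from 0 (shut) to 100 (fully open), then the shift along the tool's x, y, z as a fraction of full scale, then the turn, a rotation vector about the tool's x, y, z as a fraction of full scale. A call has exactly 5 rows; each row is the pose to reach, as a shift and turn from the pose commanded when the call began, along the tool's axes at that moment; what a row does not reach only later rows make up. Full scale, the value 1, is 50 cm for a shift and 1.5 rad for a turn. A row lasts 1/8 s, in which the tool goes at most 62.5 mm and 10.7 degrees, less where a joint would pass 70% of its speed; a pose out of reach is approached as far as the arm can. A call with a number of a shift or a turn outside -1 to 1 is refused whole. A call with a gripper value outside its range is refused whole. The fingers move at their own pace and stop on an object; the grip force is fixed at half the most. Time passes only in rows, so rows that repeat a pose let the fingers close, or fill a call up. It gives the time, the measured TCP pose, the force, the opening and the grip force at its end, in the units of the state.
- state(): the state, without advancing time (a new reading comes with each control period).
- grab_frame(name): name is "scene" or "top"; returns a dict with "color" (400x640x3 uint8, red, green, blue), "range_z" (400x640 float32, m along the optical axis (not along the pixel's ray), 0 where there is no reading), "intrinsics" (3x3 intrinsics, pixels), "k1" (the pictures are not rectified: a ray, as slopes to the right and down, at radius r is drawn at 1 + k1 r^2 times it, then the intrinsics apply), "world_from_camera" (4x4, takes a point from camera to world coordinates). Camera axes: x right, y up, looking along -z (the intrinsics and any distortion apply to the point x, -y, -z); pixel columns grow to the right and rows downward; lengths in m; the calibration is good to about 2 mm. A picture is of the moment at which its call begins.
- job_done(): hands the job in; it is judged then, once.
Trained networks look in the newest picture that a camera, given by its name, has taken for a name from the list of things; names that differ only in an ending like _2 or _b are one class to them, and where a whole thing is asked for, a point or a joint stands for the part that bears it (a point fixed in the world has none). Each returns a list of dicts, best first, with "p" (0 to 1); they miss things now and then, are a little off and sometimes report something else, mostly with a low value. They report only what shows in the picture. A call takes as long as a camera call. They do not tell look-alikes from the thing itself.
- cut_out(camera, thing): "pixels" (400x640 bool, what is visible of it).
- place_of(camera, thing): "at" ([x, y, z] in m, in world coordinates, good to about 4 mm: a listed point, or the origin of a listed thing).
The state is a dict: "time": time; "joint_pos": joint angles; "joint_vel": joint speeds; "joint_efforts": joint torques, N m; "tool_pos": TCP position; "tool_rot": TCP orientation; "contact_force": force on the tool from outside, world axes, zero at the start; "ft_torque": the same for the moment, N m; "gripper_width": opening from 0.0 (shut) to 1.0 (fully open); "grasp_force": force on a finger pad.
Only numpy, scipy, OpenCV 4.12 (cv2) and the standard library are available. Lean on these libraries where they do the work, as an engineer would, in place of code of your own. Each camera call takes 0.05 s, during which the arm holds its last target. There are 200 camera calls.

## Working session

There is one attempt and no reset: what is moved stays moved. The work goes in short steps, Python scripts to look and compute and a tool call to move; the robot and the scene stay as the last step left them, time stands still between calls to the robot, and variables do not carry over. Pictures are saved under pics/ and viewed, at most 10 in all, crops included, and the job is handed in when it is done.

Besides the shell and the picture viewer there is one more tool, called after "Request:" by a JSON object that holds its "method" and its "body". jog_arm: Moves the arm, as the interface text tells. Shift numbers are shares of 50 cm and turn numbers shares of 1.5 rad, none past 1 either way. Its arguments: {"type":"object","properties":{"motion":{"type":"string"}},"required":["motion"]}

```bash
mkdir -p pics; ls; cat > h.py <<'E'
import numpy as np,cv2
from plant import *
def frames(n):
    f=grab_frame(n); return f
def px2w(f,u,v,z):
    "pixel -> world point on plane z"
    K=f["intrinsics"];T=f["world_from_camera"]
    d=np.array([(u-K[0,2])/K[0,0],(v-K[1,2])/K[1,1]]);s=d.copy()
    for _ in range(10): s=d/(1+f["k1"]*(s@s))
    r=T[:3,:3]@np.array([s[0],-s[1],-1]);o=T[:3,3]
    return o+r*(z-o[2])/r[2]
def w2px(f,p):
    T=f["world_from_camera"];c=T[:3,:3].T@(np.array(p)-T[:3,3])
    s=np.array([c[0],-c[1]])/-c[2];s=s*(1+f["k1"]*(s@s))
    K=f["intrinsics"];return np.array([K[0,0]*s[0]+K[0,2],K[1,1]*s[1]+K[1,2]])
E
python3 - <<'E'
from h import *
np.set_printoptions(precision=4,suppress=True)
s=state();print(s)
for n in("scene","top"):
    f=grab_frame(n);cv2.imwrite(f"pics/{n}0.png",f["color"][:,:,::-1]);print(n,f["world_from_camera"],f["intrinsics"][0],f["k1"])
    for t in("turntable","spindle_top","free_mark","nut","nut_line","tray","lens0","blower"):
        print(t,[(round(d["p"],2),np.round(d["at"],3).tolist(),np.round(w2px(f,d["at"])).tolist()) for d in place_of(n,t)][:4])
E
```

```text
pics
{'time': 0.0, 'joint_pos': array([ 1.069 ,  0.0534,  1.6143, -0.    ,  1.476 , -0.119 ]), 'joint_vel': array([ 0.0004, -0.0001,  0.001 , -0.0022,  0.0004, -0.0006]), 'joint_efforts': array([  0.0004, -39.3679, -37.018 ,  -0.    ,   0.0069,  -0.    ]), 'tool_pos': array([0.2331, 0.5792, 0.23  ]), 'tool_rot': array([-0.0003,  0.1902,  0.9817, -0.001 ]), 'contact_force': array([-0.146 , -0.1884, -0.1646]), 'ft_torque': array([0.0022, 0.0173, 0.0201]), 'grasp_force': 0.0, 'gripper_width': 1.0018927686758323}
scene [[ 0.8243 -0.4274  0.3713  1.0245]
 [ 0.5661  0.6286 -0.5332 -0.7106]
 [-0.0055  0.6497  0.7602  1.1079]
 [ 0.      0.      0.      1.    ]] [481.2743   0.     318.2455] -0.10221021799609172
turntable [(0.57, [0.537, -0.158, -0.002], [288.0, 260.0])]
spindle_top [(0.59, [0.538, -0.159, 0.087], [286.0, 242.0]), (0.27, [0.62, -0.231, 0.03], [296.0, 289.0])]
free_mark [(0.64, [0.497, -0.136, 0.031], [280.0, 241.0])]
nut [(0.8, [0.539, -0.16, 0.06], [287.0, 249.0]), (0.8, [0.287, -0.19, -0.0], [213.0, 227.0]), (0.6, [0.42, 0.103, 0.002], [308.0, 184.0]), (0.48, [0.581, 0.112, 
[... 803 characters left out ...]
461, -0.364, 0.003], [435.0, 212.0])]
free_mark [(0.77, [0.496, -0.134, 0.038], [363.0, 202.0])]
nut [(0.66, [0.578, 0.112, -0.0], [283.0, 178.0]), (0.61, [0.536, -0.164, 0.06], [374.0, 188.0]), (0.48, [0.418, 0.108, -0.0], [285.0, 229.0])]
nut_line [(0.53, [0.587, 0.132, 0.025], [276.0, 175.0]), (0.51, [0.27, -0.188, 0.023], [382.0, 275.0]), (0.43, [0.543, -0.179, 0.085], [380.0, 185.0])]
tray [(0.7, [0.561, 0.279, -0.004], [230.0, 185.0])]
lens0 [(0.82, [0.547, -0.058, 0.031], [338.0, 186.0]), (0.79, [0.619, -0.231, 0.032], [393.0, 162.0]), (0.71, [0.758, 0.102, -0.002], [285.0, 122.0]), (0.52, [0.451, -0.208, 0.035], [388.0, 216.0])]
blower [(0.51, [0.652, 0.395, -0.002], [194.0, 157.0])]
```

```bash
python3 - <<'E'
import cv2,numpy as np
t=cv2.imread("pics/top0.png");s=cv2.imread("pics/scene0.png")
a=cv2.resize(t[135:245,300:440],None,fx=5.4,fy=5.4,interpolation=cv2.INTER_CUBIC)
cv2.imwrite("pics/c1.png",a)
b=cv2.resize(s[190:310,200:360],None,fx=5,fy=5,interpolation=cv2.INTER_CUBIC);cv2.imwrite("pics/c2.png",b)
E
```

```text
(no output)
```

View pics/top0.png

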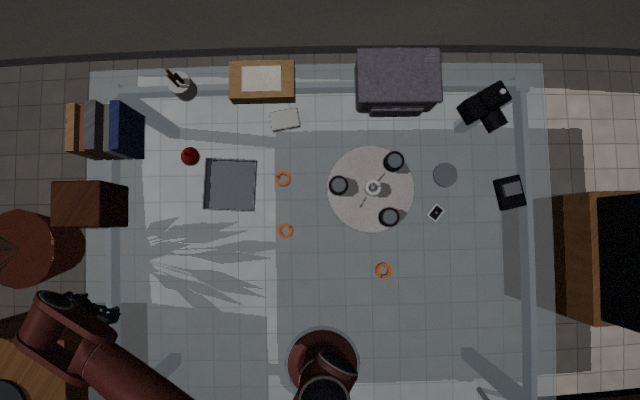

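View pics/c1.png

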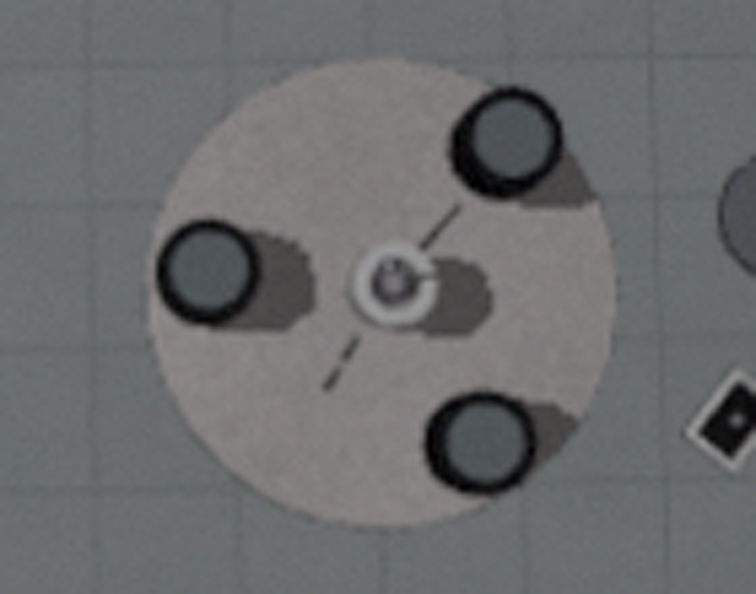

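View pics/c2.png

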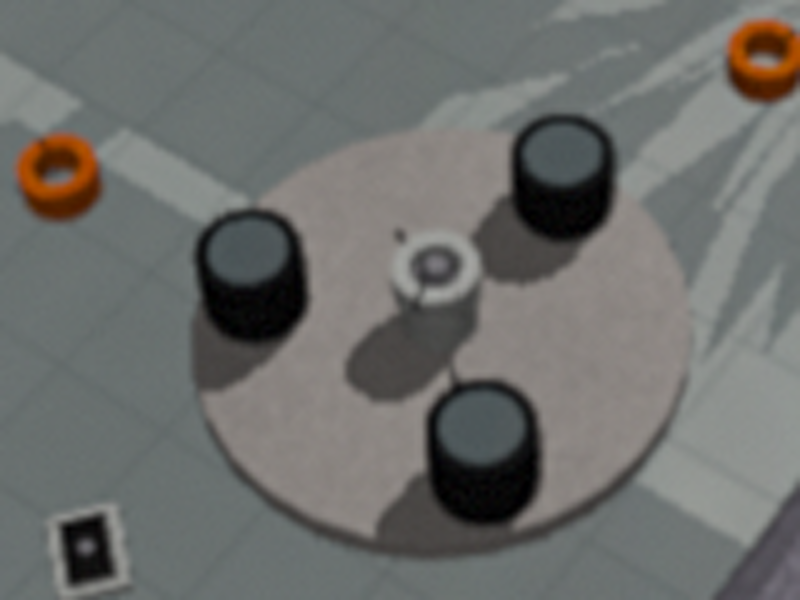

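The real nut is the bare aluminium ring on the spindle, at top px (373,188) and scene px (287,249). The look-alikes are orange: top px (283,179), (286,230) and (383,270). The unbroken line points up-right and the broken line down-left. The nut's line points about right, at px (380,186).

```bash
cat >> h.py <<'E'
def ang(p,c): return np.arctan2(p[1]-c[1],p[0]-c[0])
E
python3 - <<'E'
from h import *
np.set_printoptions(precision=4,suppress=True)
for n in("top","scene"):
    f=grab_frame(n)
    S=[place_of(n,t)[0]["at"] for t in("spindle_top","turntable","free_mark")]
    nuts=[d["at"] for d in place_of(n,"nut")]; nut=min(nuts,key=lambda a:np.hypot(*(np.array(a)[:2]-[.538,-.16])))
    print(n,*[np.round(x,4) for x in S],"nut",np.round(nut,4))
    m=[d["pixels"] for d in cut_out(n,"nut")]
    for k in m:
        v,u=np.nonzero(k); print(len(u),u.mean(),v.mean(),px2w(f,u.mean(),v.mean(),.082))
    k=cut_out(n,"turntable")[0]["pixels"].astype(np.uint8)
    c=max(cv2.findContours(k,cv2.RETR_EXTERNAL,cv2.CHAIN_APPROX_NONE)[0],key=len)[:,0]
    P=np.array([px2w(f,a,b,.034)[:2] for a,b in c]);
    from scipy.optimize import least_squares
    r=least_squares(lambda x:np.hypot(*(P-x[:2]).T)-.135,[.538,-.16],loss="soft_l1",f_scale=.002);print("platter centre",r.x,r.cost)
    if n=="top":
        q=lambda a,b:px2w(f,300+(a+.5)/5.4-.5,135+(b+.5)/5.4-.5,.034)
        C=r.x;print("unbroken",ang(q(462,205),C),ang(q(440,228),C),"broken",ang(q(341,365),C),ang(q(325,390),C))
        L=px2w(f,300+436/5.4,135+275/5.4,.085);print("line",L,ang(L,C))
E
```

```text
top [ 0.5346 -0.158   0.086 ] [ 0.5373 -0.1581  0.001 ] [ 0.4968 -0.1377  0.0398] nut [ 0.5368 -0.1675  0.0629]
151 282.887417218543 178.49668874172184 [0.5682 0.1064 0.082 ]
120 372.39166666666665 187.38333333333333 [ 0.5366 -0.158   0.082 ]
190 382.37368421052633 270.37368421052633 [ 0.2918 -0.181   0.082 ]
152 284.9868421052632 230.3421052631579 [0.415  0.1025 0.082 ]
266 339.187969924812 185.20676691729324 [ 0.545  -0.0598  0.082 ]
platter centre [ 0.5372 -0.1579] 0.010108519438900995
unbroken -0.7699047525432169 -0.7632339671034143 broken 2.6030988742810885 2.5887533400600087
line [ 0.5402 -0.1825  0.085 ] -1.45099413455614
scene [ 0.5362 -0.1586  0.0859] [ 0.7583  0.1005 -0.0026] [ 0.4988 -0.1343  0.0327] nut [ 0.5372 -0.1569  0.061 ]
213 286.88262910798124 246.0 [ 0.5445 -0.1655  0.082 ]
183 307.57377049180326 180.4863387978142 [0.4549 0.0541 0.082 ]
231 211.26839826839827 225.23809523809524 [ 0.3345 -0.2267  0.082 ]
210 352.76666666666665 201.89523809523808 [0.6066 0.0585 0.082 ]
platter centre [ 0.5443 -0.1641] 0.006138502538110492
```

Request:
{"method": "jog_arm", "body": {"motion": "72 -0.087 -0.089 0 0 0 0; 72 -0.174 -0.178 0 0 0 0; 72 -0.261 -0.267 0 0 0 0; 72 -0.348 -0.356 0 0 0 0; 72 -0.435 -0.445 0 0 0 0"}}

```text
time: 2.22
tool_pos: [0.3525, 0.2904, 0.2316]
tool_rot: [0.001, 0.19, 0.982, 0.0]
contact_force: [0.2, -0.4, 0.0]
gripper_width: 0.722
grasp_force: 0.0
```

Request:
{"method": "jog_arm", "body": {"motion": "72 -0.087 -0.089 0 0 0 0; 72 -0.174 -0.178 0 0 0 0; 72 -0.261 -0.267 0 0 0 0; 72 -0.348 -0.356 0 0 0 0; 72 -0.435 -0.445 0 0 0 0"}}

```text
time: 2.85
tool_pos: [0.4712, 0.0024, 0.2317]
tool_rot: [0.001, 0.19, 0.982, 0.0]
contact_force: [1.4, -0.2, -0.1]
gripper_width: 0.724
grasp_force: 0.0
```

```bash
cat >> h.py <<'E'
from scipy.spatial.transform import Rotation as Ro
def rep(target=None):
    s=state();w,x,y,z=s["tool_rot"];R=Ro.from_quat([x,y,z,w])
    p=s["tool_pos"];M=R.as_matrix()
    o=dict(t=s["time"],p=p,y=np.arctan2(M[1,1],M[0,1]),Ft=M.T@s["contact_force"],tq=s["ft_torque"],g=s["gripper_width"],gf=s["grasp_force"],j=s["joint_pos"])
    if target is not None:o["d"]=(M.T@(np.array(target)-p))/.5
    np.set_printoptions(precision=4,suppress=True)
    for k,v in o.items():print(k,v)
E
python3 -c "
from h import *
rep([.537,-.158,.15])"
```

```text
t 2.85
p [0.4712 0.0024 0.2317]
y 1.187664078262396
Ft [-1.3535  0.3163  0.0903]
tq [ 0.0148  0.0285 -0.022 ]
g 0.7242658838789731
gf 0.0
j [-0.1532 -0.3309  1.9583  0.0003  1.5129 -1.3409]
d [-0.2417 -0.2485  0.1636]
```

Request:
{"method": "jog_arm", "body": {"motion": "72 -0.08 -0.083 0.03 0 0 0; 72 -0.16 -0.166 0.06 0 0 0; 72 -0.242 -0.248 0.1 0 0 0; 72 -0.242 -0.248 0.16 0 0 0; 72 -0.242 -0.248 0.16 0 0 0"}}

```text
time: 3.48
tool_pos: [0.5348, -0.1555, 0.1482]
tool_rot: [-0.003, 0.191, 0.982, 0.001]
contact_force: [-0.2, 0.6, -0.0]
gripper_width: 0.719
grasp_force: 0.0
```

```bash
python3 - <<'E'
from h import *
rep([.537,-.158,.056])
a=[]
for n,(u,v) in(("top",(372,187)),("scene",(287,246))):
    f=grab_frame(n);c=f["color"][v-50:v+50,u-65:u+65,::-1];a.append(cv2.resize(c,None,fx=6,fy=3*2,interpolation=cv2.INTER_CUBIC)[:,:390*2])
cv2.imwrite("pics/c3.png",cv2.resize(np.hstack(a),(800,308)))
E
```

```text
t 3.475
p [ 0.5348 -0.1555  0.1482]
y 1.1868731382748672
Ft [0.4559 0.4914 0.0481]
tq [-0.0201  0.009   0.0158]
g 0.718530466560068
gf 0.0
j [-0.4167 -0.0389  1.847   0.0001  1.3399 -1.6036]
d [-0.0072 -0.003   0.1843]
```

View pics/c3.png

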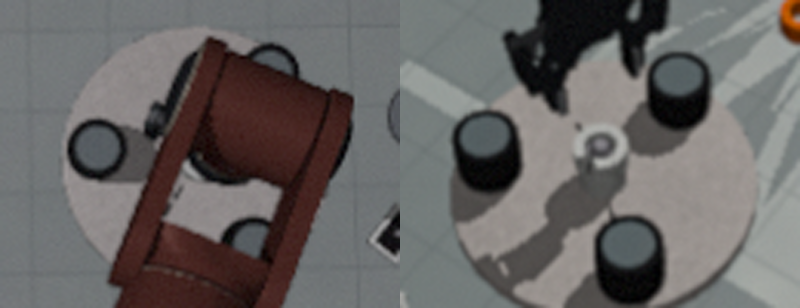

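The scene crop shows the open fingers straddling the spindle from above, clear of the three lenses.

Request:
{"method": "jog_arm", "body": {"motion": "72 0 0 0.04 0 0 0; 72 0 0 0.08 0 0 0; 72 0 0 0.1 0 0 0; 72 0 0 0.1 0 0 0; 72 0 0 0.1 0 0 0"}}

```text
time: 4.2
tool_pos: [0.537, -0.1559, 0.1017]
tool_rot: [0.0, 0.19, 0.982, -0.0]
contact_force: [1.0, 1.1, 1.2]
gripper_width: 0.721
grasp_force: 0.0
```

```bash
python3 -c "
from h import *
rep([.537,-.158,.056])"
```

```text
t 4.2
p [ 0.537  -0.1559  0.1017]
y 1.188020766019144
Ft [-0.5597  1.3611 -1.1738]
tq [ 0.0571 -0.0493  0.023 ]
g 0.7209400164081139
gf 0.0
j [-0.4156  0.0127  1.8789 -0.      1.2492 -1.6036]
d [-0.0015 -0.0039  0.0915]
```

Request:
{"method": "jog_arm", "body": {"motion": "72 -0.001 -0.003 0.03 0 0 0; 72 -0.001 -0.003 0.06 0 0 0; 72 -0.001 -0.003 0.09 0 0 0; 65 -0.001 -0.003 0.09 0 0 0; 62 -0.001 -0.003 0.09 0 0 0"}}

```text
time: 4.82
tool_pos: [0.5367, -0.1574, 0.0563]
tool_rot: [0.0, 0.19, 0.982, -0.0]
contact_force: [1.0, 0.7, 0.9]
gripper_width: 0.622
grasp_force: 0.0
```

Request:
{"method": "jog_arm", "body": {"motion": "60 0 0 0 0 0 0; 59 0 0 0 0 0 0; 59 0 0 0 0 0 0; 59 0 0 0 0 0 0; 59 0 0 0 0 0 0"}}

```text
time: 5.45
tool_pos: [0.5366, -0.1573, 0.0563]
tool_rot: [0.0, 0.19, 0.982, -0.0]
contact_force: [-0.2, -0.0, 1.0]
gripper_width: 0.587
grasp_force: 0.0
```

```bash
python3 -c "
from h import *
rep([.537,-.158,.056]);rep()"
```

```text
t 5.45
p [ 0.5366 -0.1573  0.0563]
y 1.1880136458748847
Ft [ 0.1396 -0.0731 -1.0159]
tq [ 0.0072 -0.0053 -0.0413]
g 0.5867716082850916
gf 0.0
j [-0.4183  0.0724  1.9019 -0.      1.1673 -1.6063]
d [-0.0013 -0.0009  0.0006]
t 5.45
p [ 0.5366 -0.1573  0.0563]
y 1.1880136458748847
Ft [ 0.1396 -0.0731 -1.0159]
tq [ 0.0072 -0.0053 -0.0413]
g 0.5867716082850916
gf 0.0
j [-0.4183  0.0724  1.9019 -0.      1.1673 -1.6063]
```

Request:
{"method": "jog_arm", "body": {"motion": "58 0 0 0 0 0 0; 57 0 0 0 0 0 0; 57 0 0 0 0 0 0; 57 0 0 0 0 0 0; 57 0 0 0 0 0 0"}}

```text
time: 6.08
tool_pos: [0.5366, -0.1573, 0.0563]
tool_rot: [-0.0, 0.19, 0.982, -0.0]
contact_force: [-0.1, -0.3, -0.0]
gripper_width: 0.568
grasp_force: 0.0
```

Request:
{"method": "jog_arm", "body": {"motion": "56 0 0 0 0 0 0; 56 0 0 0 0 0 0; 56 0 0 0 0 0 0; 56 0 0 0 0 0 0; 56 0 0 0 0 0 0"}}

```text
time: 6.7
tool_pos: [0.5366, -0.1574, 0.0563]
tool_rot: [0.0, 0.19, 0.982, -0.0]
contact_force: [-1.2, -0.9, 0.5]
gripper_width: 0.564
grasp_force: 0.3
```

Request:
{"method": "jog_arm", "body": {"motion": "56 0 -0.0006 0 0 0 0; 56 0 -0.0012 0 0 0 0; 56 0 -0.0012 0 0 0 0; 56 0 -0.0012 0 0 0 0; 56 0 -0.0012 0 0 0 0"}}

```text
time: 7.32
tool_pos: [0.5363, -0.1579, 0.0563]
tool_rot: [-0.0, 0.19, 0.982, 0.0]
contact_force: [-0.3, 0.2, -0.2]
gripper_width: 0.565
grasp_force: 0.0
```

Request:
{"method": "jog_arm", "body": {"motion": "56 0 -0.0008 0 0 0 0; 56 0 -0.0016 0 0 0 0; 56 0 -0.0016 0 0 0 0; 56 0 -0.0016 0 0 0 0; 56 0 -0.0016 0 0 0 0"}}

```text
time: 7.95
tool_pos: [0.5361, -0.1586, 0.0563]
tool_rot: [0.0, 0.19, 0.982, 0.0]
contact_force: [0.5, 0.3, 0.6]
gripper_width: 0.558
grasp_force: 0.0
```

Request:
{"method": "jog_arm", "body": {"motion": "56 0 -0.0008 0 0 0 0; 56 0 -0.0016 0 0 0 0; 56 0 -0.0016 0 0 0 0; 56 0 -0.0016 0 0 0 0; 56 0 -0.0016 0 0 0 0"}}

```text
time: 8.57
tool_pos: [0.5357, -0.1593, 0.0563]
tool_rot: [-0.0, 0.19, 0.982, 0.0]
contact_force: [0.3, 0.5, 0.4]
gripper_width: 0.561
grasp_force: 0.2
```

```bash
python3 -c "
from h import *
rep()"
```

```text
t 8.575
p [ 0.5357 -0.1593  0.0563]
y 1.1880084889301277
Ft [-0.1136  0.5661 -0.3584]
tq [ 0.0578 -0.0559  0.0487]
g 0.5606851496438133
gf 0.22226229099032935
j [-0.4222  0.072   1.9024  0.      1.1673 -1.6103]
```

Request:
{"method": "jog_arm", "body": {"motion": "56 0 0.0011 0 0 0 0; 56 0 0.0022 0 0 0 0; 55 0 0.0022 0 0 0 0; 55 0 0.0022 0 0 0 0; 54 0 0.0022 0 0 0 0"}}

```text
time: 9.2
tool_pos: [0.5361, -0.1584, 0.0563]
tool_rot: [-0.0, 0.19, 0.982, -0.0]
contact_force: [-1.1, -0.5, -0.3]
gripper_width: 0.539
grasp_force: 0.7
```

Request:
{"method": "jog_arm", "body": {"motion": "54 0 0 0 0 0 0; 53 0 0 0 0 0 0; 52 0 0 0 0 0 0; 50 0 0 0 0 0 0; 48 0 0 0 0 0 0"}}

```text
time: 9.82
tool_pos: [0.5362, -0.1584, 0.0565]
tool_rot: [0.0, 0.19, 0.982, -0.0]
contact_force: [-1.8, 0.0, 3.5]
gripper_width: 0.515
grasp_force: 60.7
```

```bash
python3 -c "
from h import *
rep()"
```

```text
t 9.825
p [ 0.5362 -0.1584  0.0565]
y 1.1880545363377
Ft [ 1.7119 -0.6745 -3.4777]
tq [-0.0778  0.2198  0.0121]
g 0.5151967362793369
gf 60.710441074334085
j [-0.4203  0.072   1.9019 -0.0002  1.1676 -1.6083]
```

Request:
{"method": "jog_arm", "body": {"motion": "48 0 0 -0.0008 0 0 0; 48 0 0 -0.0012 0 0 0; 48 0 0 -0.0016 0 0 0; 48 0 0 -0.0016 0 0 0; 48 0 0 -0.0016 0 0 0"}}

```text
time: 10.45
tool_pos: [0.536, -0.1582, 0.0568]
tool_rot: [-0.0, 0.19, 0.982, 0.0]
contact_force: [-0.7, -0.5, -0.6]
gripper_width: 0.525
grasp_force: 61.1
```

Request:
{"method": "jog_arm", "body": {"motion": "48 -0.0005 0 0 0 0 0; 48 -0.001 0 0 0 0 0; 48 -0.001 0 0 0 0 0; 48 -0.001 0 0 0 0 0; 48 -0.001 0 0 0 0 0"}}

```text
time: 11.08
tool_pos: [0.5366, -0.1586, 0.0571]
tool_rot: [0.0, 0.19, 0.982, -0.0]
contact_force: [0.3, 0.1, -0.4]
gripper_width: 0.531
grasp_force: 61.1
```

Request:
{"method": "jog_arm", "body": {"motion": "48 -0.0005 0 0 0 0 0; 48 -0.001 0 0 0 0 0; 48 -0.001 0 0 0 0 0; 48 -0.001 0 0 0 0 0; 48 -0.001 0 0 0 0 0"}}

```text
time: 11.7
tool_pos: [0.5371, -0.1587, 0.0571]
tool_rot: [0.0, 0.19, 0.982, 0.0]
contact_force: [0.0, -0.8, -1.5]
gripper_width: 0.529
grasp_force: 61.1
```

```bash
python3 -c "
from h import *
rep()"
```

```text
t 11.7
p [ 0.5371 -0.1587  0.0571]
y 1.187953573704186
Ft [-0.3023 -0.7388  1.5396]
tq [0.0228 0.0238 0.0516]
g 0.5285281226296636
gf 61.10797536559403
j [-0.4202  0.0733  1.8993  0.      1.1689 -1.6082]
```

Request:
{"method": "jog_arm", "body": {"motion": "48 -0.0005 0 0 0 0 0; 48 -0.001 0 0 0 0 0; 48 -0.0016 0 0 0 0 0; 48 -0.0016 0 0 0 0 0; 48 -0.0016 0 0 0 0 0"}}

```text
time: 12.32
tool_pos: [0.5377, -0.1589, 0.057]
tool_rot: [-0.0, 0.19, 0.982, 0.0]
contact_force: [-1.6, 0.3, 0.2]
gripper_width: 0.524
grasp_force: 61.1
```

```bash
python3 -c "
from h import *
rep()"
```

```text
t 12.325
p [ 0.5377 -0.1589  0.057 ]
y 1.1880356450230616
Ft [ 1.6092 -0.3402 -0.1834]
tq [0.0444 0.2048 0.0168]
g 0.5244304436197122
gf 61.06707567349076
j [-0.4201  0.0751  1.8976 -0.      1.1694 -1.6082]
```

Request:
{"method": "jog_arm", "body": {"motion": "48 0.001 0 0 0 0 0; 48 0.002 0 0 0 0 0; 48 0.003 0 0 0 0 0; 48 0.004 0 0 0 0 0; 48 0.004 0 0 0 0 0"}}

```text
time: 12.95
tool_pos: [0.536, -0.1583, 0.0571]
tool_rot: [0.0, 0.19, 0.982, -0.0]
contact_force: [-0.7, 0.8, -1.2]
gripper_width: 0.523
grasp_force: 61.1
```

Request:
{"method": "jog_arm", "body": {"motion": "48 0.0005 0 0 0 0 0; 48 0.001 0 0 0 0 0; 48 0.001 0 0 0 0 0; 48 0.001 0 0 0 0 0; 48 0.001 0 0 0 0 0"}}

```text
time: 13.58
tool_pos: [0.5355, -0.1581, 0.0571]
tool_rot: [0.0, 0.19, 0.982, -0.0]
contact_force: [0.2, -0.3, -0.6]
gripper_width: 0.522
grasp_force: 61.1
```

```bash
python3 -c "
from h import *
rep()"
```

```text
t 13.575
p [ 0.5355 -0.1581  0.0571]
y 1.1879451016976061
Ft [-0.3275 -0.1585  0.5503]
tq [ 0.0141 -0.0031  0.006 ]
g 0.5221647825929053
gf 61.110515501350164
j [-0.4204  0.0695  1.9034 -0.      1.1687 -1.6083]
```

Request:
{"method": "jog_arm", "body": {"motion": "48 -0.001 0 0 0 0 0; 48 -0.0024 0 0 0 0 0; 48 -0.0024 0.0006 0 0 0 0; 48 -0.0024 0.0012 0 0 0 0; 48 -0.0024 0.0016 0 0 0 0"}}

```text
time: 14.2
tool_pos: [0.5369, -0.1577, 0.0571]
tool_rot: [-0.0, 0.19, 0.982, 0.0]
contact_force: [-0.7, -1.1, 0.3]
gripper_width: 0.528
grasp_force: 61.1
```

```bash
python3 -c "
from h import *
rep()"
```

```text
t 14.2
p [ 0.5369 -0.1577  0.0571]
y 1.1880299742862905
Ft [ 0.2195 -1.2419 -0.2587]
tq [-0.0229  0.0163 -0.0321]
g 0.5278458663556835
gf 61.11106525640935
j [-0.4187  0.0724  1.9004  0.      1.1689 -1.6068]
```

Request:
{"method": "jog_arm", "body": {"motion": "48 0 -0.001 0 0 0 0; 48 0 -0.002 0 0 0 0; 48 0 -0.003 0 0 0 0; 48 0 -0.0034 0 0 0 0; 48 0 -0.0034 0 0 0 0"}}

```text
time: 14.82
tool_pos: [0.5363, -0.1593, 0.0571]
tool_rot: [0.0, 0.19, 0.982, 0.0]
contact_force: [-0.2, 0.7, -0.0]
gripper_width: 0.525
grasp_force: 61.1
```

```bash
python3 -c "
from h import *
rep()"
```

```text
t 14.825
p [ 0.5363 -0.1593  0.0571]
y 1.1879143204296372
Ft [0.4093 0.584  0.0183]
tq [ 0.1484 -0.0414 -0.0283]
g 0.5248572630668491
gf 61.106837913393974
j [-0.4218  0.072   1.9008  0.0003  1.1688 -1.6098]
```

Request:
{"method": "jog_arm", "body": {"motion": "48 0 0.001 0 0 0 0; 48 0 0.0022 0 0 0 0.03; 48 0 0.0022 0 0 0 0.07; 48 0 0.0022 0 0 0 0.11; 48 0 0.0022 0 0 0 0.13"}}

```text
time: 15.45
tool_pos: [0.5365, -0.1583, 0.0572]
tool_rot: [-0.0, 0.285, 0.958, -0.0]
contact_force: [-0.2, 0.0, 0.9]
gripper_width: 0.523
grasp_force: 61.2
```

```bash
python3 -c "
from h import *
rep()"
```

```text
t 15.45
p [ 0.5365 -0.1583  0.0572]
y 0.9921798291935087
Ft [ 0.1341 -0.0756 -0.9417]
tq [0.0454 0.2018 0.0539]
g 0.5225169579375827
gf 61.15669765044004
j [-0.4199  0.0721  1.9005 -0.0003  1.1695 -1.4119]
```

Request:
{"method": "jog_arm", "body": {"motion": "48 0 0 0 0 0 0.02; 48 0 0 0 0 0 0.04; 48 0 0 0 0 0 0.07; 48 0 0 0 0 0 0.1; 48 0 0 0 0 0 0.1"}}

```text
time: 16.08
tool_pos: [0.5367, -0.1583, 0.0576]
tool_rot: [-0.0, 0.356, 0.935, 0.0]
contact_force: [-3.6, 1.5, 5.2]
gripper_width: 0.525
grasp_force: 61.6
```

```bash
python3 -c "
from h import *
rep()"
```

```text
t 16.075
p [ 0.5367 -0.1583  0.0576]
y 0.8431393293958389
Ft [ 3.6555 -1.2782 -5.2159]
tq [0.3496 0.5604 0.1057]
g 0.5252493486717632
gf 61.59468300640583
j [-0.4198  0.0717  1.9001  0.0001  1.1701 -1.2629]
```

Request:
{"method": "jog_arm", "body": {"motion": "48 0 0 -0.0008 0 0 0; 48 0 0 -0.0016 0 0 0; 48 0 0 -0.0024 0 0 0; 48 0 0 -0.0024 0 0 0; 48 0 0 -0.0024 0 0 0"}}

```text
time: 16.7
tool_pos: [0.5366, -0.1584, 0.058]
tool_rot: [-0.0, 0.356, 0.935, -0.0]
contact_force: [-0.6, -0.1, 0.4]
gripper_width: 0.529
grasp_force: 61.1
```

```bash
python3 -c "
from h import *
rep()"
```

```text
t 16.7
p [ 0.5366 -0.1584  0.058 ]
y 0.8429125279667172
Ft [ 0.4314 -0.4788 -0.3995]
tq [ 0.1194  0.1109 -0.0027]
g 0.529004272583454
gf 61.10693450085819
j [-0.4199  0.0709  1.9002 -0.      1.1706 -1.2628]
```

Request:
{"method": "jog_arm", "body": {"motion": "48 0 0 -0.001 0 0 0; 48 0 0 -0.0014 0 0 0.03; 48 0 0 -0.0018 0 0 0.06; 48 0 0 -0.0022 0 0 0.1; 48 0 0 -0.0022 0 0 0.1"}}

```text
time: 17.32
tool_pos: [0.5366, -0.1582, 0.0592]
tool_rot: [-0.0, 0.425, 0.905, 0.0]
contact_force: [0.3, 0.5, -1.0]
gripper_width: 0.524
grasp_force: 61.2
```

```bash
python3 -c "
from h import *
rep()"
```

```text
t 17.325
p [ 0.5366 -0.1582  0.0592]
y 0.693685734266792
Ft [0.1985 0.5736 0.9592]
tq [0.1856 0.0053 0.0115]
g 0.5235979725359968
gf 61.160245765931904
j [-0.4198  0.0692  1.8998  0.0003  1.1728 -1.1136]
```

Request:
{"method": "jog_arm", "body": {"motion": "48 0 0 -0.0003 0 0 0.03; 48 0 0 -0.0007 0 0 0.06; 48 0 0 -0.0012 0 0 0.1; 48 0 0 -0.0016 0 0 0.13; 48 0 0 -0.0016 0 0 0.13"}}

```text
time: 17.95
tool_pos: [0.5366, -0.1578, 0.0599]
tool_rot: [-0.0, 0.51, 0.86, 0.0]
contact_force: [0.2, 2.0, -2.1]
gripper_width: 0.526
grasp_force: 61.2
```

```bash
python3 -c "
from h import *
rep()"
```

```text
t 17.95
p [ 0.5366 -0.1578  0.0599]
y 0.49927141651707113
Ft [1.6971 1.1223 2.0749]
tq [ 0.4555 -0.03    0.0149]
g 0.5261534215088658
gf 61.22315194923431
j [-0.4196  0.0681  1.8996  0.001   1.1746 -0.9192]
```

Request:
{"method": "jog_arm", "body": {"motion": "48 0.0006 0.0003 0 0 0 0; 48 0.001 0.0005 0 0 0 0.02; 48 0.001 0.0005 0 0 0 0.05; 48 0.001 0.0005 0 0 0 0.08; 48 0.001 0.0005 0 0 0 0.08"}}

```text
time: 18.58
tool_pos: [0.5368, -0.1576, 0.0603]
tool_rot: [0.0, 0.562, 0.827, 0.0]
contact_force: [0.3, 2.8, -1.9]
gripper_width: 0.526
grasp_force: 61.3
```

```bash
python3 -c "
from h import *
rep()"
```

```text
t 18.575
p [ 0.5368 -0.1576  0.0603]
y 0.3781088340019366
Ft [2.5108 1.3689 1.8703]
tq [ 0.5304  0.0114 -0.0088]
g 0.5259786383633861
gf 61.25540489796549
j [-0.4188  0.0674  1.8995  0.0005  1.1746 -0.7971]
```

Request:
{"method": "jog_arm", "body": {"motion": "48 0.0008 0.0003 0 0 0 0; 48 0.0014 0.0005 0 0 0 0; 48 0.0018 0.0007 0 0 0 0; 48 0.0018 0.0007 0 0 0 0; 48 0.0018 0.0007 0 0 0 0"}}

```text
time: 19.2
tool_pos: [0.5368, -0.1572, 0.0605]
tool_rot: [0.0, 0.562, 0.827, -0.0]
contact_force: [0.0, -0.5, 0.6]
gripper_width: 0.521
grasp_force: 61.3
```

```bash
python3 -c "
from h import *
rep()"
```

```text
t 19.2
p [ 0.5368 -0.1572  0.0605]
y 0.3779329788351756
Ft [-0.4826 -0.1866 -0.6462]
tq [-0.0182 -0.0852 -0.0438]
g 0.5211431875964679
gf 61.29029733594507
j [-0.4177  0.0667  1.8999 -0.0005  1.1743 -0.7954]
```

Request:
{"method": "jog_arm", "body": {"motion": "48 0.0008 0.0003 -0.0002 0 0 0.02; 48 0.0008 0.0003 -0.0005 0 0 0.05; 48 0.0008 0.0003 -0.0009 0 0 0.08; 48 0.0008 0.0003 -0.0012 0 0 0.1; 48 0.0008 0.0003 -0.0012 0 0 0.1"}}

```text
time: 19.82
tool_pos: [0.537, -0.1566, 0.0611]
tool_rot: [0.0, 0.622, 0.783, 0.0]
contact_force: [1.3, -1.4, 0.1]
gripper_width: 0.523
grasp_force: 61.3
```

```bash
python3 -c "
from h import *
rep()"
```

```text
t 19.825
p [ 0.537  -0.1566  0.0611]
y 0.2278989322724399
Ft [-1.675   0.9031 -0.142 ]
tq [-0.1385 -0.1456  0.0501]
g 0.523208670710959
gf 61.3267459301278
j [-0.4167  0.0656  1.8999 -0.0001  1.1752 -0.6446]
```

Request:
{"method": "jog_arm", "body": {"motion": "48 -0.0006 0.0009 -0.0002 0 0 0.02; 48 -0.0006 0.0009 -0.0005 0 0 0.05; 48 -0.0006 0.0009 -0.0009 0 0 0.08; 48 -0.0006 0.0009 -0.0012 0 0 0.1; 48 -0.0006 0.0009 -0.0012 0 0 0.1"}}

```text
time: 20.45
tool_pos: [0.5374, -0.1567, 0.0617]
tool_rot: [0.0, 0.679, 0.734, 0.0]
contact_force: [1.4, -1.3, 1.7]
gripper_width: 0.524
grasp_force: 61.4
```

```bash
python3 -c "
from h import *
rep()"
```

```text
t 20.45
p [ 0.5374 -0.1567  0.0617]
y 0.07793016326436411
Ft [-1.4118  1.3347 -1.6711]
tq [-0.2476 -0.159   0.0456]
g 0.5238286051221791
gf 61.44723992329091
j [-0.4167  0.0661  1.8984 -0.0001  1.1765 -0.4946]
```

Request:
{"method": "jog_arm", "body": {"motion": "48 -0.0007 0.0007 -0.001 0 0 0; 48 -0.0007 0.0007 -0.0013 0 0 0.03; 48 -0.0007 0.0007 -0.0017 0 0 0.06; 48 -0.0007 0.0007 -0.0022 0 0 0.1; 48 -0.0007 0.0007 -0.0022 0 0 0.1"}}

```text
time: 21.08
tool_pos: [0.5376, -0.1566, 0.0624]
tool_rot: [-0.0, 0.732, 0.681, 0.0]
contact_force: [1.4, -0.3, 0.4]
gripper_width: 0.522
grasp_force: 61.4
```

```bash
python3 -c "
from h import *
rep()"
```

```text
t 21.075
p [ 0.5376 -0.1566  0.0624]
y -0.0712462750007964
Ft [-0.215   1.4581 -0.4483]
tq [-0.0273 -0.2974  0.0121]
g 0.5218164341366657
gf 61.42351419199258
j [-0.4167  0.0658  1.8972  0.0006  1.1787 -0.3457]
```

Request:
{"method": "jog_arm", "body": {"motion": "48 0 0.0012 -0.0006 0 0 0.02; 48 0 0.0012 -0.001 0 0 0.05; 48 0 0.0012 -0.0015 0 0 0.09; 48 0 0.0012 -0.002 0 0 0.13; 48 0 0.0012 -0.002 0 0 0.13"}}

```text
time: 21.7
tool_pos: [0.5381, -0.1567, 0.0633]
tool_rot: [-0.0, 0.795, 0.607, 0.0]
contact_force: [1.8, 0.6, -0.9]
gripper_width: 0.522
grasp_force: 61.4
```

```bash
python3 -c "
from h import *
rep()"
```

```text
t 21.7
p [ 0.5381 -0.1567  0.0633]
y -0.26653945878999724
Ft [1.0671 1.6072 0.8592]
tq [ 0.1072 -0.2649 -0.0228]
g 0.5221043466650924
gf 61.378861265257
j [-0.4164  0.0658  1.8955  0.0006  1.1807 -0.15  ]
```

Request:
{"method": "jog_arm", "body": {"motion": "48 0.0004 0.0015 -0.0003 0 0 0.02; 48 0.0004 0.0015 -0.0007 0 0 0.05; 48 0.0004 0.0015 -0.0012 0 0 0.09; 48 0.0004 0.0015 -0.0016 0 0 0.13; 48 0.0004 0.0015 -0.0016 0 0 0.13"}}

```text
time: 22.32
tool_pos: [0.5388, -0.1568, 0.0642]
tool_rot: [-0.0, 0.85, 0.527, -0.0]
contact_force: [0.4, 0.0, 0.3]
gripper_width: 0.521
grasp_force: 61.5
```

```bash
python3 -c "
from h import *
rep()"
```

```text
t 22.325
p [ 0.5388 -0.1568  0.0642]
y -0.46158575929735995
Ft [ 0.2064  0.3781 -0.3094]
tq [ 0.1605 -0.063   0.046 ]
g 0.5210663322864526
gf 61.46149132400751
j [-0.4159  0.0663  1.8933  0.      1.1826  0.0457]
```

Request:
{"method": "jog_arm", "body": {"motion": "48 0.0006 0.0004 -0.0003 0 0 0.02; 48 0.0006 0.0004 -0.0007 0 0 0.05; 48 0.0006 0.0004 -0.0012 0 0 0.09; 48 0.0006 0.0004 -0.0016 0 0 0.13; 48 0.0006 0.0004 -0.0016 0 0 0.13"}}

```text
time: 22.95
tool_pos: [0.5393, -0.1568, 0.0651]
tool_rot: [0.0, 0.897, 0.441, 0.0]
contact_force: [0.8, 0.5, -0.3]
gripper_width: 0.522
grasp_force: 61.4
```

```bash
python3 -c "
from h import *
rep()"
```

```text
t 22.95
p [ 0.5393 -0.1568  0.0651]
y -0.656671568050863
Ft [0.8273 0.3138 0.2695]
tq [ 0.1079 -0.1596 -0.0334]
g 0.521959688775061
gf 61.41267496626824
j [-0.4154  0.0658  1.8922  0.      1.1835  0.2412]
```

Request:
{"method": "jog_arm", "body": {"motion": "48 0.0008 0.0004 -0.0003 0 0 0.02; 48 0.0008 0.0004 -0.0006 0 0 0.05; 48 0.0008 0.0004 -0.001 0 0 0.09; 48 0.0008 0.0004 -0.0013 0 0 0.13; 48 0.0008 0.0004 -0.0013 0 0 0.13"}}

```text
time: 23.58
tool_pos: [0.5398, -0.1566, 0.0657]
tool_rot: [0.0, 0.936, 0.352, 0.0]
contact_force: [0.8, 0.8, -1.0]
gripper_width: 0.519
grasp_force: 61.4
```

```bash
python3 -c "
from h import *
rep()
f=grab_frame('scene');c=f['color'][200:300,220:350,::-1];cv2.imwrite('pics/c4.png',cv2.resize(c,(780,600),interpolation=cv2.INTER_CUBIC))"
```

```text
t 23.575
p [ 0.5398 -0.1566  0.0657]
y -0.8516406273688529
Ft [ 1.0847 -0.057   1.0139]
tq [ 0.0697 -0.2832  0.0346]
g 0.5190842309870701
gf 61.37355820275843
j [-0.4148  0.0658  1.8911  0.0001  1.1844  0.4368]
```

View pics/c4.png

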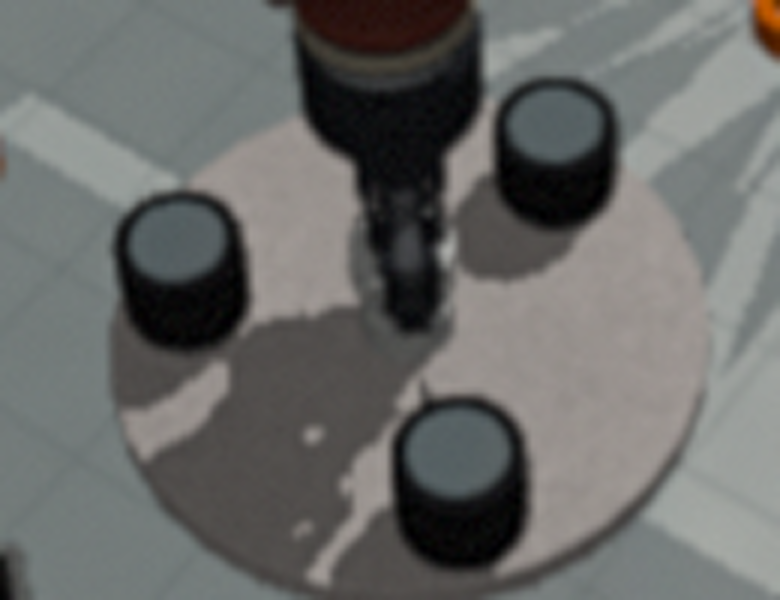

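The scene crop shows the gripper on the nut at (400,290), with the lenses clear and undisturbed. The nut's line is hidden under the fingers.

Request:
{"method": "jog_arm", "body": {"motion": "48 0.0012 0.0005 -0.0001 0 0 0.02; 48 0.0012 0.0005 -0.0003 0 0 0.05; 48 0.0012 0.0005 -0.0005 0 0 0.09; 48 0.0012 0.0005 -0.0007 0 0 0.13; 48 0.0012 0.0005 -0.0007 0 0 0.13"}}

```text
time: 24.25
tool_pos: [0.5404, -0.1565, 0.0662]
tool_rot: [0.0, 0.966, 0.259, 0.0]
contact_force: [2.0, 0.5, -0.8]
gripper_width: 0.527
grasp_force: 61.3
```

```bash
python3 -c "
from h import *
rep()"
```

```text
t 24.25
p [ 0.5404 -0.1565  0.0662]
y -1.0467063709312123
Ft [1.945  0.5653 0.7816]
tq [-0.0093 -0.2453  0.0264]
g 0.5274323691602976
gf 61.34610202163458
j [-0.4141  0.0664  1.8895 -0.0001  1.1854  0.6327]
```

Request:
{"method": "jog_arm", "body": {"motion": "48 0.001 0.0006 -0.0001 0 0 0.02; 48 0.001 0.0006 -0.0003 0 0 0.05; 48 0.001 0.0006 -0.0004 0 0 0.09; 48 0.001 0.0006 -0.0005 0 0 0.13; 48 0.001 0.0006 -0.0005 0 0 0.13"}}

```text
time: 24.88
tool_pos: [0.541, -0.1566, 0.0665]
tool_rot: [0.0, 0.986, 0.164, 0.0]
contact_force: [1.6, -0.7, -1.1]
gripper_width: 0.525
grasp_force: 61.3
```

```bash
python3 -c "
from h import *
rep()"
```

```text
t 24.875
p [ 0.541  -0.1566  0.0665]
y -1.2416785718037258
Ft [1.2511 1.1445 1.1488]
tq [-0.135  -0.3157 -0.0539]
g 0.524524888645078
gf 61.334970546886325
j [-0.4138  0.0673  1.8879 -0.0004  1.1858  0.828 ]
```

Request:
{"method": "jog_arm", "body": {"motion": "48 0.0008 0.0006 0 0 0 0.02; 48 0.0008 0.0006 0 0 0 0.046; 48 0.0008 0.0006 0 0 0 0.046; 48 0.0008 0.0006 -0.0008 0 0 0.046; 48 0.0008 0.0006 -0.0014 0 0 0.046"}}

```text
time: 25.5
tool_pos: [0.5412, -0.1567, 0.0668]
tool_rot: [0.0, 0.992, 0.13, -0.0]
contact_force: [1.1, -2.6, -3.1]
gripper_width: 0.524
grasp_force: 61.4
```

```bash
python3 -c "
from h import *
rep()"
```

```text
t 25.5
p [ 0.5412 -0.1567  0.0668]
y -1.310776378262977
Ft [0.4341 2.7859 3.0718]
tq [-0.3696 -0.331   0.0054]
g 0.524266170112003
gf 61.42177079804242
j [-0.4137  0.0677  1.8869 -0.0004  1.187   0.8972]
```

Request:
{"method": "jog_arm", "body": {"motion": "48 0.0002 0.0011 0.0008 0 0 0; 48 0.0002 0.0011 0.0008 0 0 0.02; 48 0.0002 0.0011 0.0008 0 0 0.04; 48 0.0002 0.0011 0.0002 0 0 0.04; 48 0.0002 0.0011 -0.0004 0 0 0.04"}}

```text
time: 26.12
tool_pos: [0.5414, -0.157, 0.0672]
tool_rot: [-0.0, 0.995, 0.1, -0.0]
contact_force: [-0.4, -1.2, -1.8]
gripper_width: 0.523
grasp_force: 61.5
```

```bash
python3 -c "
from h import *
rep()"
```

```text
t 26.125
p [ 0.5414 -0.157   0.0672]
y -1.370927724733058
Ft [-0.6664  1.1006  1.7505]
tq [-0.0766 -0.0919  0.0025]
g 0.5232274454783029
gf 61.528010442852974
j [-0.4142  0.068   1.8859  0.      1.1881  0.9567]
```

Request:
{"method": "jog_arm", "body": {"motion": "48 0 0.0002 -0.0004 0 0 0; 48 0 0.0004 -0.0008 0 0 0; 48 0 0.0004 -0.001 0 0 0; 48 0 0.0004 -0.001 0 0 0; 48 0 0.0004 -0.001 0 0 0"}}

```text
time: 26.75
tool_pos: [0.5416, -0.1572, 0.0678]
tool_rot: [-0.0, 0.995, 0.1, -0.0]
contact_force: [0.2, 0.5, -1.1]
gripper_width: 0.52
grasp_force: 61.5
```

```bash
python3 -c "
from h import *
rep()"
```

```text
t 26.75
p [ 0.5416 -0.1572  0.0678]
y -1.3709734132695237
Ft [ 0.3323 -0.4265  1.1313]
tq [-0.0096  0.0209 -0.0045]
g 0.5201170810357536
gf 61.54639871791005
j [-0.4145  0.0676  1.8853 -0.      1.1888  0.9565]
```

Request:
{"method": "jog_arm", "body": {"motion": "48 0 0 -0.0006 0 0 0; 48 0 0 -0.0012 0 0 0; 48 0 0 -0.0018 0 0 0; 48 0 0 -0.0024 0 0 0; 48 0 0 -0.0028 0 0 0"}}

```text
time: 27.38
tool_pos: [0.5416, -0.1573, 0.0692]
tool_rot: [0.0, 0.995, 0.1, -0.0]
contact_force: [-0.7, 0.6, -0.9]
gripper_width: 0.521
grasp_force: 61.5
```

```bash
python3 -c "
from h import *
rep()"
```

```text
t 27.375
p [ 0.5416 -0.1573  0.0692]
y -1.3710020205386713
Ft [-0.5982 -0.7351  0.8774]
tq [-0.0824 -0.0161  0.0012]
g 0.5212467262251177
gf 61.54590126592666
j [-0.4145  0.0657  1.8846 -0.0001  1.1913  0.9565]
```

Free. Lifting straight, slowly, then faster.

Request:
{"method": "jog_arm", "body": {"motion": "48 0 0 -0.004 0 0 0; 48 0 0 -0.008 0 0 0; 48 0 0 -0.012 0 0 0; 48 0 0 -0.016 0 0 0; 48 0 0 -0.02 0 0 0"}}

```text
time: 28.0
tool_pos: [0.5416, -0.1572, 0.0793]
tool_rot: [0.0, 0.995, 0.1, 0.0]
contact_force: [0.4, -0.3, -1.0]
gripper_width: 0.521
grasp_force: 61.5
```

Request:
{"method": "jog_arm", "body": {"motion": "48 0 0 -0.008 0 0 0; 48 0 0 -0.02 0 0 0; 48 0 0 -0.035 0 0 0; 48 0 0 -0.055 0 0 0; 48 0 0 -0.08 0 0 0"}}

```text
time: 28.62
tool_pos: [0.5416, -0.1572, 0.12]
tool_rot: [0.0, 0.995, 0.1, 0.0]
contact_force: [0.2, -0.1, -1.2]
gripper_width: 0.518
grasp_force: 61.5
```

Request:
{"method": "jog_arm", "body": {"motion": "48 0 0 -0.03 0 0 0; 48 0 0 -0.07 0 0 0; 48 0 0 -0.11 0 0 0; 48 0 0 -0.13 0 0 0; 48 0 0 -0.13 0 0 0"}}

```text
time: 29.25
tool_pos: [0.5422, -0.1575, 0.1855]
tool_rot: [0.001, 0.995, 0.1, 0.001]
contact_force: [0.0, -0.0, -1.5]
gripper_width: 0.526
grasp_force: 61.5
```

```bash
python3 - <<'E'
from h import *
f=grab_frame("top")
rep([.56,.28,.18])
k=[d for d in cut_out("top","tray")][0]["pixels"];v,u=np.nonzero(k)
c=cv2.minAreaRect(np.c_[u,v].astype(np.float32));print(c,px2w(f,*c[0],.012),px2w(f,*c[0],.022))
for n in("top","scene"):print([np.round(d["at"],4).tolist() for d in place_of(n,"tray")])
s=grab_frame("scene");q=w2px(s,state()["tool_pos"]).astype(int);a=s["color"][q[1]-45:q[1]+45,q[0]-60:q[0]+60,::-1]
b=f["color"][150:220,185:275,::-1]
cv2.imwrite("pics/c5.png",np.hstack([cv2.resize(a,(400,300),interpolation=2),cv2.resize(b,(386,300),interpolation=2)]))
E
```

```text
t 29.3
p [ 0.5416 -0.1572  0.1843]
y -1.371001758346205
Ft [-0.0988 -0.8706  1.8784]
tq [ 0.0668 -0.0111 -0.0365]
g 0.5217818776143817
gf 61.54737428762019
j [-0.4145 -0.059   1.8038 -0.      1.3965  0.9565]
d [ 0.2096 -0.8498  0.0086]
((229.28436279296875, 184.1071014404297), (53.306739807128906, 52.00001525878906), 2.2025980949401855) [0.5613 0.2792 0.012 ] [0.5604 0.2773 0.022 ]
[[0.5645, 0.2784, -0.0032], [0.4502, -0.2089, 0.0323]]
[[0.5628, 0.2827, -0.0006]]
```

View pics/c5.png

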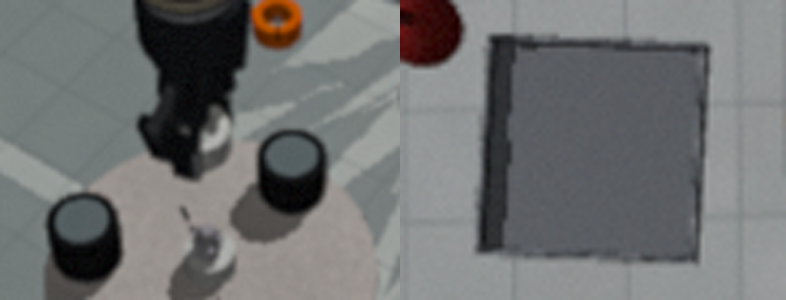

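Left: the nut is held and clear of the spindle. Right: the tray is empty, centred at top px (229,184), about (0.562, 0.280).

Request:
{"method": "jog_arm", "body": {"motion": "48 0.015 -0.06 0 0 0 0; 48 0.04 -0.16 0 0 0 0; 48 0.07 -0.27 0 0 0 0; 48 0.1 -0.38 0 0 0 0; 48 0.126 -0.49 0 0 0 0"}}

```text
time: 30.12
tool_pos: [0.5543, 0.0971, 0.1835]
tool_rot: [0.0, 0.995, 0.1, -0.0]
contact_force: [0.7, -0.7, -0.3]
gripper_width: 0.524
grasp_force: 61.6
```

Request:
{"method": "jog_arm", "body": {"motion": "48 0.028 -0.11 0 0 0 0; 48 0.056 -0.22 0 0 0 0; 48 0.08 -0.31 0 0 0 0; 48 0.093 -0.36 0 0 0 0; 48 0.093 -0.36 0.03 0 0 0"}}

```text
time: 30.75
tool_pos: [0.5649, 0.2828, 0.1694]
tool_rot: [-0.0, 0.995, 0.101, 0.001]
contact_force: [0.4, -1.2, -0.9]
gripper_width: 0.521
grasp_force: 61.6
```

Request:
{"method": "jog_arm", "body": {"motion": "48 0 0 0.05 0 0 0; 48 0 0 0.12 0 0 0; 48 0 0 0.19 0 0 0; 48 0 0 0.24 0 0 0; 48 0 0 0.27 0 0 0"}}

```text
time: 31.38
tool_pos: [0.5629, 0.2792, 0.031]
tool_rot: [0.001, 0.995, 0.099, -0.002]
contact_force: [0.9, -0.5, -0.1]
gripper_width: 0.525
grasp_force: 61.6
```

```bash
python3 -c "
from h import *
rep([.5645,.2805,.004])"
```

```text
t 31.375
p [0.5629 0.2792 0.031 ]
y -1.3721855059419794
Ft [0.7991 0.6953 0.1284]
tq [ 0.0184  0.0018 -0.0398]
g 0.5248706936237132
gf 61.61427759099752
j [ 0.3422  0.2601  1.7375 -0.0004  1.1486  1.7146]
d [ 0.0039 -0.002   0.054 ]
```

Request:
{"method": "jog_arm", "body": {"motion": "48 0 0 0.02 0 0 0; 48 0 0 0.035 0 0 0; 48 0 0 0.047 0 0 0; 48 0 0 0.055 0 0 0; 48 0 0 0.055 0 0 0"}}

```text
time: 32.0
tool_pos: [0.5645, 0.2811, 0.0066]
tool_rot: [0.0, 0.995, 0.1, -0.0]
contact_force: [-0.5, 0.1, -0.4]
gripper_width: 0.524
grasp_force: 61.6
```

Request:
{"method": "jog_arm", "body": {"motion": "48 0 0 0.0015 0 0 0; 48 0 0 0.003 0 0 0; 48 0 0 0.0045 0 0 0; 48 0 0 0.006 0 0 0; 48 0 0 0.006 0 0 0"}}

```text
time: 32.62
tool_pos: [0.5644, 0.281, 0.0035]
tool_rot: [0.0, 0.995, 0.1, -0.0]
contact_force: [0.6, -0.0, -1.1]
gripper_width: 0.52
grasp_force: 61.6
```

Request:
{"method": "jog_arm", "body": {"motion": "48 0 0 0.0005 0 0 0; 48 0 0 0.001 0 0 0; 48 0 0 0.0015 0 0 0; 48 0 0 0.002 0 0 0; 48 0 0 0.002 0 0 0"}}

```text
time: 33.25
tool_pos: [0.5645, 0.281, 0.0026]
tool_rot: [-0.0, 0.995, 0.1, -0.0]
contact_force: [0.5, -1.0, -1.1]
gripper_width: 0.523
grasp_force: 61.6
```

Request:
{"method": "jog_arm", "body": {"motion": "48 0 0 0.0005 0 0 0; 48 0 0 0.001 0 0 0; 48 0 0 0.0015 0 0 0; 48 0 0 0.002 0 0 0; 48 0 0 0.002 0 0 0"}}

```text
time: 33.88
tool_pos: [0.5646, 0.2811, 0.002]
tool_rot: [0.0, 0.995, 0.1, -0.0]
contact_force: [-1.4, -0.8, 3.0]
gripper_width: 0.524
grasp_force: 63.6
```

Request:
{"method": "jog_arm", "body": {"motion": "48 0 0 0.0005 0 0 0; 48 0 0 0.001 0 0 0; 48 0 0 0.0015 0 0 0; 48 0 0 0.002 0 0 0; 48 0 0 0.002 0 0 0"}}

```text
time: 34.5
tool_pos: [0.5646, 0.2811, 0.002]
tool_rot: [0.0, 0.995, 0.1, -0.0]
contact_force: [-4.9, -1.6, 9.2]
gripper_width: 0.523
grasp_force: 67.1
```

Request:
{"method": "jog_arm", "body": {"motion": "48 0 0 -0.0018 0 0 0; 48 0 0 -0.0018 0 0 0; 52 0 0 -0.0018 0 0 0; 53 0 0 -0.0018 0 0 0; 54 0 0 -0.0018 0 0 0"}}

```text
time: 35.12
tool_pos: [0.5648, 0.2812, 0.0017]
tool_rot: [-0.0, 0.995, 0.1, 0.0]
contact_force: [-1.4, -1.1, 4.3]
gripper_width: 0.543
grasp_force: 3.5
```

Request:
{"method": "jog_arm", "body": {"motion": "56 0 0 0 0 0 0; 60 0 0 0 0 0 0; 64 0 0 0 0 0 0; 68 0 0 0 0 0 0; 72 0 0 0 0 0 0"}}

```text
time: 35.75
tool_pos: [0.5645, 0.281, 0.0014]
tool_rot: [0.0, 0.995, 0.1, -0.0]
contact_force: [0.1, -0.2, -0.4]
gripper_width: 0.726
grasp_force: 0.0
```

Request:
{"method": "jog_arm", "body": {"motion": "75 0 0 0 0 0 0; 75 0 0 -0.02 0 0 0; 75 0 0 -0.06 0 0 0; 75 0 0 -0.12 0 0 0; 75 0 0 -0.2 0 0 0"}}

```text
time: 36.38
tool_pos: [0.5643, 0.281, 0.1033]
tool_rot: [0.0, 0.995, 0.1, -0.0]
contact_force: [-0.0, -0.3, 0.8]
gripper_width: 0.75
grasp_force: 0.0
```

Request:
{"method": "jog_arm", "body": {"motion": "75 0 0 -0.06 0 0 0; 75 0 0.1 -0.1 0 0 0; 75 0 0.2 -0.12 0 0 0; 75 0 0.3 -0.12 0 0 0; 75 0 0.4 -0.12 0 0 0"}}

```text
time: 37.0
tool_pos: [0.605, 0.0835, 0.1642]
tool_rot: [0.0, 0.995, 0.1, 0.002]
contact_force: [1.2, 0.3, -1.3]
gripper_width: 0.751
grasp_force: 0.0
```

```bash
python3 - <<'E'
from h import *
rep()
f=grab_frame("top");s=grab_frame("scene")
for n in("top","scene"):
  print([np.round(d["at"],4).tolist() for d in place_of(n,"nut")],[np.round(d["at"],4).tolist() for d in place_of(n,"nut_line")])
q=w2px(s,[.562,.28,.01]).astype(int)
a=s["color"][q[1]-45:q[1]+45,q[0]-60:q[0]+60,::-1];b=f["color"][150:220,185:275,::-1]
cv2.imwrite("pics/c6.png",np.hstack([cv2.resize(a,(400,300),interpolation=2),cv2.resize(b,(386,300),interpolation=2)]))
E
```

```text
t 37.0
p [0.605  0.0835 0.1642]
y -1.370797181793638
Ft [ 1.2726 -0.0413  1.3226]
tq [ 0.0232 -0.0176  0.0641]
g 0.7512430063767662
gf 0.0
j [0.0154 0.0666 1.7125 0.     1.359  1.3862]
[[0.5598, 0.277, 0.0057], [0.5784, 0.1119, 0.0016], [0.2869, -0.1905, -0.0012]] [[0.5486, 0.2942, 0.0301], [0.5885, 0.1265, 0.0243], [0.27, -0.1909, 0.0231]]
[[0.2877, -0.1905, -0.0018], [0.5578, 0.2806, 0.0029], [0.4192, 0.1077, 0.0009], [0.5813, 0.1107, 0.0026]] [[0.5841, 0.1276, 0.0265], [0.2715, -0.1865, 0.0272], [0.6521, 0.3979, -0.0031], [0.4269, 0.0963, 0.0294], [0.5493, 0.2902, 0.0275]]
```

View pics/c6.png

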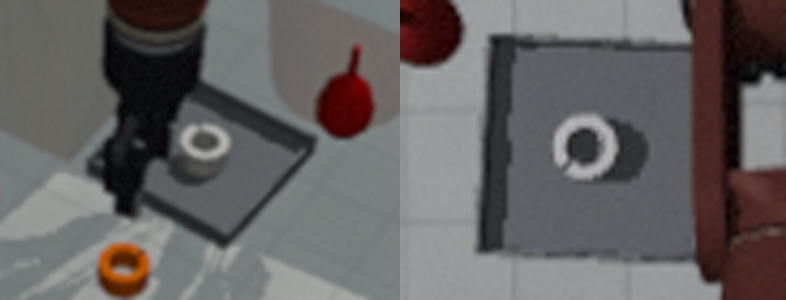

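The nut lies flat with its line up at about (0.559, 0.279), 3 mm from the tray centre. The arm is touching nothing, so I'm letting it settle and then handing in.

Request:
{"method": "jog_arm", "body": {"motion": "75 0 0 0 0 0 0; 75 0 0 0 0 0 0; 75 0 0 0 0 0 0; 75 0 0 0 0 0 0; 75 0 0 0 0 0 0"}}

```text
time: 37.92
tool_pos: [0.6043, 0.0851, 0.1615]
tool_rot: [0.0, 0.995, 0.1, -0.0]
contact_force: [0.0, -0.0, 0.2]
gripper_width: 0.745
grasp_force: 0.0
```

```bash
python3 -c "
from plant import *
print(job_done())"
```

```text
the job is handed in; nothing more can be done
None
```

The nut is off the spindle and lies flat, engraved face up, about 3 mm from the middle of the grey tray, and I handed the job in at about 38 s. The highest force I read was 5.2 N up on the thread and 9.2 N pressing onto the tray. Readings came only at the end of each move, and the verdict was not shown.

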